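# Set up a board for edge bonding under a dead load

### The arm

A 6-joint arm with a two-finger parallel gripper is mounted at the origin on a cart in front of the work surface, level with it; the furniture and walls round the work are solid. World frame = base frame: x ahead of the robot, y to its left, z up, the work surface at z = 0. Lengths are in m, angles in rad, forces in N, time in s.
With the tool pointing down it reaches from about 0.275 to 0.875 m from the base axis. Payload 12.5 kg.
Tool frame: the origin (TCP) lies at the very end of the fingers, on their centre line; the grasp point (between the pads) lies 19 mm behind it; z points along the fingers, y is the line along which they close (so a half turn about z gives the same grasp; the last joint's range is limited). The gripper opens to 85 mm and grips with 20 to 120 N. Pads are 22 mm wide; open, the fingers measure 114 mm over their backs; the gripper's body (76 mm by 85 mm) begins 54 mm behind the grasp point. The pads swing forward as they close: fully open they stand 13 mm farther back than shut.
Start: joints at [-1.283, 0.351, 1.652, -0, 1.139, -0.085], TCP at [0.2, -0.512, 0.231] pointing down, gripper open.
Joint ranges: [-2.75, 2.75], [-0.79, 2.1], [0.01, 2.65], [-1.57, 4.71], [0.07, 3.14], [-2.87, 2.87]. Speed limits (rad/s): [2.22, 2.22, 2.79, 3.14, 3.14, 3.14].

### API

Orientations are given as a 3x3 rotation matrix whose columns are the frame's x, y, z axes.
In Python, from bench import manip gives the robot as it stands. Calls block until the motion is done:
- manip.move_ptp(position, orientation): joint-space move of the TCP to a pose.
- manip.move_l(position, attitude=None, max_speed=0.15): straight line of the TCP; attitude=None keeps the orientation; max_speed is the mean speed in m/s.
- manip.move_j(angles): joint-space move.
- manip.set_gripper(opening, effort=None): opening from 0.0 (shut) to 1.0 (fully open); effort is the grip in N (None keeps the last); returns when the fingers have stopped.
- manip.dwell(seconds).
- manip.inverse_kinematics(position, orientation): joint angles nearest the present ones, or None.
- manip.grab_frame(name): name is "scene" or "top" or "wrist"; returns (picture, depth): 420x560x3 uint8, red, green, blue; 420x560 float32, m along the optical axis (not along the pixel's ray), 0 where there is no reading.
- manip.get_calibration(name): a dict with "camera_matrix" (3x3 intrinsics, pixels), "R" (3x3) and "t" (3): a world point X has camera coordinates R X + t. Camera axes: x right, y down, z forward; pixel columns grow to the right and rows downward; lengths in m; the calibration is good to about 2 mm. The wrist camera is an equidistant fisheye: a pixel r from the principal point sees the ray r / f radians off the axis. A picture is of the moment at which its call begins: read the wrist's pose just before it. get_calibration takes no time and is no camera call; for the wrist camera it gives the pose at the moment of the call.
A pose or a line that the arm cannot do raises manip.Unreachable and nothing moves.
- manip.sign_off(): hands the job in; it is judged then, once.
Trained networks look in the newest picture that a camera, given by its name, has taken for a name from the list of things; names that differ only in an ending like _2 or _b are one class to them, and where a whole thing is asked for, a point or a joint stands for the part that bears it (a point fixed in the world has none). Each returns a list of dicts, best first, with "confidence" (0 to 1); they miss things now and then, are a little off and sometimes report something else, mostly with a low value. They report only what shows in the picture. A call takes as long as a camera call. They do not tell look-alikes from the thing itself.
- manip.look_for(camera, name): "at" ([x, y, z] in m, in world coordinates, good to about 4 mm: the middle of the surface that is visible of it).
Readings, each from a call of its own:
- manip.current_time(): time.
- manip.current_qpos(): joint angles.
- manip.current_joint_vel(): joint speeds.
- manip.current_joint_torque(): joint torques, N m.
- manip.current_ee_pos(): TCP position.
- manip.current_tcp_rot(): TCP orientation.
- manip.current_force(): force on the tool from outside, world axes, zero at the start.
- manip.current_ft_torque(): the same for the moment, N m.
- manip.current_grip_width(): opening from 0.0 (shut) to 1.0 (fully open).
- manip.current_grip_force(): force on a finger pad.
Only numpy, scipy, OpenCV 4.12 (cv2) and the standard library are available. Lean on these libraries where they do the work, as an engineer would, in place of code of your own. Each camera call takes 0.05 s, during which the arm holds its last target. There are 200 camera calls.

### The job

Get the wooden board ready for bonding an edge strip: first lay the steel straightedge flat on the worktop, flush against the board's long front edge and level with its ends to within a couple of centimetres. Then load the weight hanger that holds the board down with every slotted weight lying on the worktop, each all the way in on the stem and flat on the one below, its slot turned about a quarter turn or more away from the slot directly beneath it so that none can slide off. When all are on and the straightedge is still flush, press the red start button of the timer fully down for a moment; leave the beaker, the tape and the tub where they are.

Things in the scene. Friction and masses are not known exactly. Their poses are not given: they have to be found in the camera images.
- board: fixed wooden board 120 x 190 x 18 mm (its x, y, z) lying flat on the worktop; origin at the centre of its underside; y along its long sides, z up. The -x long face (x = -60 mm) faces the robot, within about 0.3 rad
- board_edge (a point): middle of the foot of the board's long front face (the one towards the robot), on the worktop; axes as the board's: the face is the plane x = 0, the board lies at +x
- hanger_tray (a point): fixed weight hanger on the board: round steel tray 68 mm across, top 44 mm above the worktop, upright stem 8 mm thick, black knob 20 mm across, 14 mm high. This point: on the stem's axis at the tray's top (x = 25, y = 45 mm from the board's origin), axes as the board's. Stem bare for 90 mm up to the knob, which is wider than the slots: weights go on from the side below it. Five make a 60 mm stack
- straightedge: loose steel straightedge with ruler marks, 30 x 200 x 5 mm (its x, y, z), 0.15 kg, origin at the centre of its underside, y along its length. In its middle a black grip block 16 x 24 mm (x, y) stands up to 25 mm above its underside. Its two long edges are alike: either may be laid against the board
- start_button (a joint): travel of the red start button, m: 0 up, 0.006 fully down; a spring pushes it back up, full travel takes about 5 N; it counts as pressed beyond 0.0045
- start_button_top (a point): centre of the top of the red button (32 mm in diameter), 46 mm above the worktop when up, on a fixed grey box 60 x 90 x 28 mm with a small digital timer 60 mm high standing behind it (+x side)
- beaker: bystander: small clear beaker, 47 mm across, 58 mm high; leave it alone
- tape: bystander: roll of masking tape, 68 mm across, 19 mm high; leave it alone
- tub: bystander: white lidded tub, 83 mm across, 75 mm high; leave it alone
- weight_1: red slotted weight, may be absent: disc 72 mm across, 12 mm thick, about 0.15 kg; origin at the centre of its underside, z up as found. A slot 14 mm wide, open at the rim at -x, runs past the centre to x = +7 mm. At +x a tab 18 mm wide (y) runs out to x = 65 mm and ends in a grip block, x = 45 to 65 mm, 22 mm high from the underside (10 mm above the disc's top)
- weight_1_grip (a point): centre of the grip block of weight_1: 55 mm along +x from the disc's centre, 14 mm above its underside; axes as the weight's
- weight_2: dark grey steel slotted weight, may be absent: disc 72 mm across, 12 mm thick, about 0.15 kg; origin at the centre of its underside, z up as found. A slot 14 mm wide, open at the rim at -x, runs past the centre to x = +7 mm. At +x a tab 18 mm wide (y) runs out to x = 65 mm and ends in a grip block, x = 45 to 65 mm, 22 mm high from the underside (10 mm above the disc's top)
- weight_2_grip (a point): centre of the grip block of weight_2: 55 mm along +x from the disc's centre, 14 mm above its underside; axes as the weight's
- weight_3: blue slotted weight, may be absent: disc 72 mm across, 12 mm thick, about 0.15 kg; origin at the centre of its underside, z up as found. A slot 14 mm wide, open at the rim at -x, runs past the centre to x = +7 mm. At +x a tab 18 mm wide (y) runs out to x = 65 mm and ends in a grip block, x = 45 to 65 mm, 22 mm high from the underside (10 mm above the disc's top)
- weight_3_grip (a point): centre of the grip block of weight_3: 55 mm along +x from the disc's centre, 14 mm above its underside; axes as the weight's
- weight_4: green slotted weight, may be absent: disc 72 mm across, 12 mm thick, about 0.15 kg; origin at the centre of its underside, z up as found. A slot 14 mm wide, open at the rim at -x, runs past the centre to x = +7 mm. At +x a tab 18 mm wide (y) runs out to x = 65 mm and ends in a grip block, x = 45 to 65 mm, 22 mm high from the underside (10 mm above the disc's top)
- weight_4_grip (a point): centre of the grip block of weight_4: 55 mm along +x from the disc's centre, 14 mm above its underside; axes as the weight's
- weight_5: yellow slotted weight, may be absent: disc 72 mm across, 12 mm thick, about 0.15 kg; origin at the centre of its underside, z up as found. A slot 14 mm wide, open at the rim at -x, runs past the centre to x = +7 mm. At +x a tab 18 mm wide (y) runs out to x = 65 mm and ends in a grip block, x = 45 to 65 mm, 22 mm high from the underside (10 mm above the disc's top)
- weight_5_grip (a point): centre of the grip block of weight_5: 55 mm along +x from the disc's centre, 14 mm above its underside; axes as the weight's
There are look-alikes about, which are no part of the job. Several things have the shape of the weight_2; the one meant has the colours described above.

How it is judged:
By the outcome, as a careful person would: the job done as asked, in the order asked, and still so for the second after the job is handed in, with the robot touching nothing.
Of weight_1, weight_2, weight_3, weight_4, weight_5 only 4 to 5 are there at a start; the rules pass over those that are not, and their reading is None.
At some moment in a run one of straightedge may be knocked a few centimetres aside while the robot is not near it.
Once in a run the grip may slacken for a moment while it holds something.
It also fails if it takes over 210 s, if anything falls off the work surface, if the arm or the gripper's body presses on something with over 40 N, if the wrist force passes 120 N, or if a joint passes its speed limit or range.

## Working session

There is one attempt and no reset: what is moved stays moved. The work goes in short steps, each a Python script; the robot and the scene stay as the last script left them, time stands still between calls to the robot, and variables do not carry over. Pictures are saved under pics/ and viewed, at most 14 in all, crops included, and the job is handed in when it is done.

```bash
ls; mkdir -p pics
python3 - <<'E'
from bench import manip
import cv2
for n in("scene","top"):
    p,d=manip.grab_frame(n); cv2.imwrite(f"pics/{n}0.png",p[:,:,::-1]); c=manip.get_calibration(n); print(n,c["camera_matrix"].tolist(),c["R"].round(3).tolist(),c["t"].round(3).tolist())
    for k in ["board","straightedge","start_button_top","beaker","tape","tub","weight_1","weight_1_grip","hanger_tray"]:
        try: print(k,[(r["at"].round(3).tolist() if hasattr(r["at"],'round') else [round(v,3) for v in r["at"]],round(r["confidence"],2)) for r in manip.look_for(n,k)])
        except Exception as e: print(k,e)
print(manip.current_time())
E
```

```text
pics
scene [[426.5271137769373, 0.0, 280.88363702310136], [0.0, 426.5271137769373, 210.59098130233332], [0.0, 0.0, 1.0]] [[0.777, -0.629, 0.011], [-0.407, -0.516, -0.754], [0.48, 0.582, -0.657]] [-0.335, 0.354, 1.478]
board [([0.526, -0.14, 0.019], 0.48)]
straightedge []
start_button_top [([0.457, -0.424, 0.047], 0.54)]
beaker [([0.737, 0.152, 0.041], 0.67)]
tape [([0.621, -0.448, 0.021], 0.48)]
tub [([0.686, -0.338, 0.068], 0.71)]
weight_1 [([0.344, 0.586, 0.009], 0.69), ([0.408, 0.052, 0.015], 0.58)]
weight_1_grip [([0.408, 0.199, 0.012], 0.72)]
hanger_tray [([0.524, -0.141, 0.016], 0.39)]
top [[455.84016658470875, 0.0, 285.736118642838], [0.0, 455.84016658470875, 208.99423453160216], [0.0, 0.0, 1.0]] [[-0.062, -0.998, 0.002], [-0.974, 0.06, -0.217], [0.217, -0.015, -0.976]] [0.153, 0.563, 1.595]
board [([0.532, -0.179, 0.019], 0.65)]
straightedge [([0.68, 0.012, 0.006], 0.87)]
start_button_top [([0.463, -0.416, 0.05], 0.48)]
beaker [([0.749, 0.158, 0.03], 0.46)]
tape [([0.626, -0.443, 0.02], 0.63)]
tub [([0.697, -0.323, 0.067], 0.84), ([0.427, 0.359, 0.009], 0.37)]
weight_1 [([0.446, 0.723, 0.01], 0.88), ([0.556, 0.331, 0.011], 0.83), ([0.55, 0.199, 0.015], 0.81), ([0.433, 0.355, 0.011], 0.69), ([0.445, 0.051, 0.015], 0.62), ([0.449, 0.199, 0.011], 0.62), ([0.358, 0.576, 0.009], 0.57), ([0.53, 0.512, 0.011], 0.52)]
weight_1_grip [([0.443, 0.05, 0.012], 0.7)]
hanger_tray [([0.565, -0.133, 0.043], 0.49)]
1.0
```

View pics/top0.png

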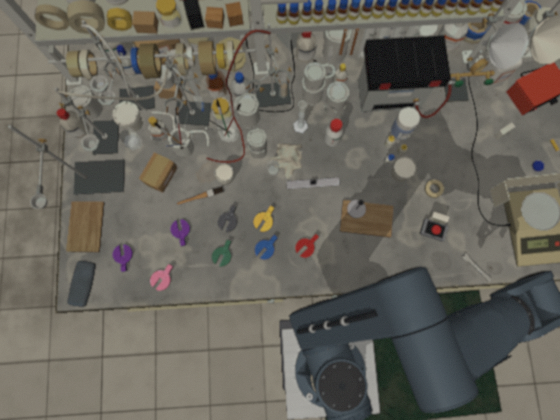

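View pics/scene0.png

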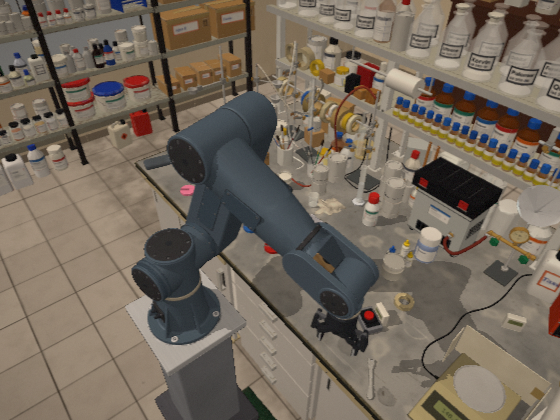

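The top view shows the red weight at (307,246), blue (265,246), yellow (264,218), green (222,252) and dark grey (229,217). The purple and pink ones are look-alikes. The straightedge is at (313,183), the board at (366,218) with the hanger tray at about (356,207), and the button at (436,230). All five weights are present. Next I'll rectify the view and fit poses.

```bash
cat > h.py <<'E'
from bench import manip
import numpy as np, cv2
from scipy.optimize import minimize
def rectify(pic,cal,z,x0,x1,y0,y1,s,fisheye=False):
    """top-down map: row 0 = x1, col 0 = y1; s m/pixel"""
    xs=np.arange(x1,x0,-s); ys=np.arange(y1,y0,-s)
    X,Y=np.meshgrid(xs,ys,indexing='ij')
    P=np.stack([X,Y,np.full_like(X,z)],-1)@np.array(cal["R"]).T+np.array(cal["t"])
    K=np.array(cal["camera_matrix"])
    if fisheye:
        r=np.hypot(P[...,0],P[...,1])+1e-12; th=np.arctan2(r,P[...,2]); a,b=P[...,0]/r*th,P[...,1]/r*th
    else: a,b=P[...,0]/P[...,2],P[...,1]/P[...,2]
    u=(K[0,0]*a+K[0,2]).astype(np.float32); v=(K[1,1]*b+K[1,2]).astype(np.float32)
    return cv2.remap(pic,u,v,cv2.INTER_LINEAR),X,Y
def footprint(x,y):
    r=(np.hypot(x,y)<.036)&~((abs(y)<.007)&(x<.007))
    return r|((abs(y)<.009)&(x>.03)&(x<.065))
def colour_mask(img,name):
    h,s,v=[c.astype(int) for c in cv2.split(cv2.cvtColor(img,cv2.COLOR_RGB2HSV))]
    return {'red':((h<8)|(h>172))&(s>150)&(v>60),'blue':(h>100)&(h<125)&(s>120),'yellow':(h>18)&(h<32)&(s>120),
     'green':(h>50)&(h<90)&(s>80),'grey':(v<85)&(s<70)}[name]
def fit(mask,X,Y,c,step=.002,rad=.07):
    """best (x,y,yaw) of footprint on mask near c"""
    near=(np.hypot(X-c[0],Y-c[1])<rad)
    m=mask&near; x,y=X[m],Y[m]; g=np.hypot(X-c[0],Y-c[1])<.12
    gx,gy,gm=X[g],Y[g],m[g]
    def score(p):
        dx,dy=gx-p[0],gy-p[1]; ca,sa=np.cos(p[2]),np.sin(p[2])
        f=footprint(ca*dx+sa*dy,-sa*dx+ca*dy); return (f&gm).sum()/max(1,(f|gm).sum())
    best=(-1,None); c0=(x.mean(),y.mean())
    for a in np.arange(0,2*np.pi,.15):
        q=(c0[0]-.012*np.cos(a),c0[1]-.012*np.sin(a),a); best=max(best,(score(q),q))
    p=np.array(best[1])
    for st in (.006,.003,.0015,.0007,.0003):
        for _ in range(6):
            C=[(score(p+np.array([i,j,k*12])*st),tuple(p+np.array([i,j,k*12])*st)) for i in(-1,0,1) for j in(-1,0,1) for k in(-1,0,1)]
            b=max(C,key=lambda t:t[0]); 
            if np.allclose(b[1],p): break
            p=np.array(b[1])
    return p,score(p)
def Rd(yaw):
    """tool down, tool y (closing) at angle yaw+90deg: tool x along yaw"""
    c,s=np.cos(yaw),np.sin(yaw); return np.array([[c,s,0],[s,-c,0],[0,0,-1.]])
E
python3 - <<'E'
from h import *
p=cv2.imread("pics/top0.png")[:,:,::-1].copy(); cal=manip.get_calibration("top")
img,X,Y=rectify(p,cal,.010,.34,.74,-.26,.46,.001)
cv2.imwrite("pics/rect0.png",img[:,:,::-1])
for n,c in dict(red=(.445,.051),blue=(.449,.199),yellow=(.55,.199),green=(.433,.357),grey=(.556,.331)).items():
    m=colour_mask(img,n); q,s=fit(m,X,Y,c); print(n,q.round(4),round(s,3))
E
```

```text
red [0.4339 0.057  5.418 ] 0.739
blue [0.4362 0.2057 5.5332] 0.794
yellow [0.5409 0.2052 5.6904] 0.945
green [0.4191 0.3671 5.742 ] 0.635
grey [0.5486 0.3362 5.8428] 0.872
```

View pics/rect0.png

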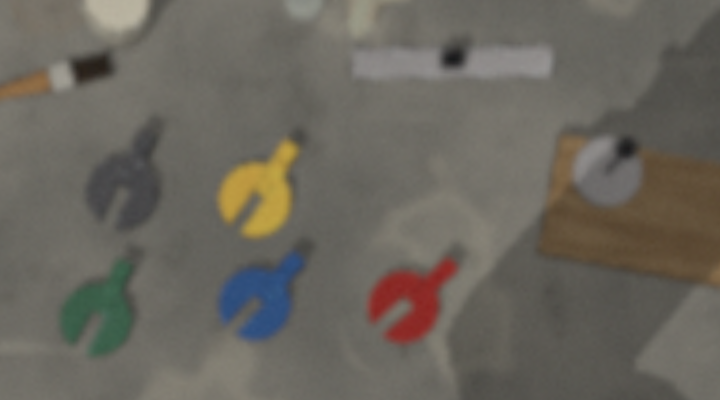

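The rectified view confirms the fits. The straightedge is near (0.68, 0.007), and the board runs along -y with a small yaw. Now closer wrist views.

Run:
```python
from h import *
import pickle
out={}
for k,pos in dict(w1=(.45,.12,.30),w2=(.45,.34,.30),se=(.60,.02,.25),bd=(.47,-.15,.30)).items():
    try: manip.move_ptp(pos,Rd(0))
    except manip.Unreachable as e: print(k,e); continue
    c=manip.get_calibration("wrist"); c={a:np.array(b) for a,b in c.items() if a in("R","t","camera_matrix")}
    p,d=manip.grab_frame("wrist"); out[k]=(p,d,c)
    print(k,(-c["R"].T@c["t"]).round(3),c["R"][2].round(2),manip.current_time())
pickle.dump(out,open("w.pkl","wb"))
p,d,c=out["w1"]; print(c["camera_matrix"])
for k in("w1","w2"):
    p,d,c=out[k]; img,X,Y=rectify(p,c,.012,.30,.72,-.02,.46,.001,True); cv2.imwrite(f"pics/{k}.png",img[:,:,::-1])
    for n,cc in dict(red=(.434,.057),blue=(.436,.2057),yellow=(.541,.2052),green=(.4191,.3671),grey=(.5486,.3362)).items():
        try: q,s=fit(colour_mask(img,n),X,Y,cc); print(k,n,q.round(4),round(s,3))
        except Exception as e: print(k,n,e)
for k,z in(("se",.005),("bd",.018)):
    p,d,c=out[k]; img,X,Y=rectify(p,c,z,.40,.76,-.30,.16,.001,True); cv2.imwrite(f"pics/{k}.png",img[:,:,::-1])
a=cv2.imread("pics/w1.png");b=cv2.imread("pics/se.png");e=cv2.imread("pics/bd.png")
cv2.imwrite("pics/sebd.png",cv2.resize(np.vstack([b,e]),None,fx=.83,fy=.83))
```

```text
w1 [0.536 0.12  0.442] [-0.33  0.   -0.95] 3.475
w2 [0.536 0.339 0.442] [-0.33 -0.   -0.95] 4.4083
se [0.686 0.021 0.393] [-0.33  0.   -0.95] 5.8
bd [ 0.556 -0.149  0.442] [-0.33  0.   -0.95] 6.7333
[[325.1922621    0.         281.66100779]
 [  0.         325.1922621  213.95831191]
 [  0.           0.           1.        ]]
w1 red [0.4369 0.0581 5.3868] 0.953
w1 blue [0.4391 0.2067 5.4972] 0.943
w1 yellow [0.543  0.2056 5.6976] 0.956
w1 green [0.4242 0.3649 5.8224] 0.922
w1 grey [0.5481 0.3343 5.8512] 0.179
w2 red [0.437  0.0613 5.3676] 0.847
w2 blue [0.4392 0.208  5.4636] 0.939
w2 yellow [0.5428 0.2075 5.6496] 0.901
w2 green [0.4232 0.3659 5.7696] 0.924
w2 grey [0.5755 0.3115 2.0364] 0.015
```

View pics/w1.png

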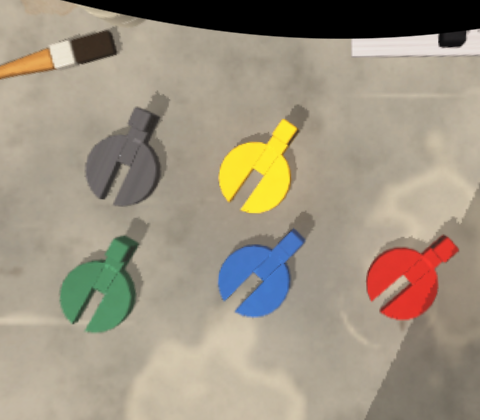

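View pics/sebd.png

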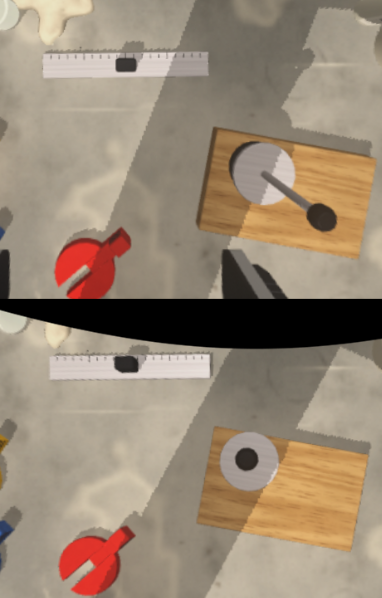

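Wrist views: red weight at (402,283) in the first picture, all five poses consistent. The straightedge and the board (about -0.17 rad) are clearly visible. Next: measure both and save the measurement.

```bash
cat >> h.py <<'E'
def rect_of(mask,X,Y,c):
    """(centre, yaw of long axis, dims) of the component nearest c"""
    n,l,st,ce=cv2.connectedComponentsWithStats(cv2.morphologyEx(mask.astype(np.uint8),cv2.MORPH_OPEN,np.ones((3,3))))
    i=min([k for k in range(1,n) if st[k,4]>1500],key=lambda k:(X[l==k].mean()-c[0])**2+(Y[l==k].mean()-c[1])**2)
    pts=np.stack([X[l==i],Y[l==i]],1).astype(np.float32)
    ctr,d,_=r=cv2.minAreaRect(pts); b=cv2.boxPoints(r); e=max((b[1]-b[0],b[2]-b[1]),key=np.linalg.norm)
    if e[1]<0: e=-e
    return np.array(ctr),np.arctan2(e[1],e[0])-np.pi/2,np.round(d,4)   # yaw so that local y = long axis
def wood(img):
    h,s,v=[c.astype(int) for c in cv2.split(cv2.cvtColor(img,cv2.COLOR_RGB2HSV))]
    return (h>8)&(h<25)&(s>95)
def steel(img): 
    h,s,v=[c.astype(int) for c in cv2.split(cv2.cvtColor(img,cv2.COLOR_RGB2HSV))]
    return (s<22)&(v>135)
E
python3 - <<'E'
from h import *
import pickle
o=pickle.load(open("w.pkl","rb"))
for k in("se","bd"):
    p,d,c=o[k]
    img,X,Y=rectify(p,c,.018,.35,.70,-.32,.05,.0005,True); print(k,"board",rect_of(cv2.morphologyEx(wood(img).astype(np.uint8),cv2.MORPH_CLOSE,np.ones((9,9))),X,Y,(.53,-.17)))
    img,X,Y=rectify(p,c,.005,.62,.76,-.2,.16,.0005,True); m=steel(img); print(k,"se",rect_of(m,X,Y,(.68,.01)))
    hsv=cv2.cvtColor(img,cv2.COLOR_RGB2HSV); print([hsv[int((.76-.68)/.0005),int((.16-y)/.0005)].tolist() for y in(.07,.03,-.05,-.08,-.12)])
    img,X,Y=rectify(p,c,.044,.48,.64,-.24,-.06,.0005,True); print(k,"tray",rect_of((cv2.cvtColor(img,cv2.COLOR_RGB2HSV)[...,1]<40)&(cv2.cvtColor(img,cv2.COLOR_RGB2HSV)[...,2]>120),X,Y,(.56,-.133)))
p,d,c=o["w1"]; img,X,Y=rectify(p,c,.012,.30,.72,-.02,.46,.001,True); hsv=cv2.cvtColor(img,cv2.COLOR_RGB2HSV)
print("grey",[hsv[r,q].tolist() for r,q in((150,100),(190,100),(175,145),(120,143),(200,200),(100,160))])
E
```

```text
se board (array([ 0.53311646, -0.17722008]), np.float32(-0.18347979), array([0.194 , 0.1216]))
se se (array([ 0.68274993, -0.01775001]), np.float32(0.0), array([0.0275, 0.0655]))
[[11, 20, 219], [11, 20, 221], [10, 23, 165], [11, 22, 165], [20, 40, 115]]
se tray (array([ 0.56465   , -0.13969997]), np.float32(-0.46364558), array([0.066 , 0.0653]))
bd board (array([ 0.53137004, -0.18008515]), np.float32(-0.18334758), array([0.1893, 0.1197]))
bd se (array([0.68217713, 0.00833033]), np.float32(0.01249969), array([0.0297, 0.1976]))
[[12, 21, 218], [11, 19, 220], [9, 18, 225], [12, 17, 228], [19, 42, 116]]
bd tray (array([ 0.56425005, -0.14050001]), np.float32(0.7853979), array([0.0654, 0.0654]))
grey [[9, 17, 107], [175, 14, 110], [10, 14, 109], [0, 14, 110], [19, 45, 160], [20, 42, 127]]
```

```bash
cat >> h.py <<'E'
BY=-.1834; BC=np.array([.5314,-.1801]); 
def bw(x,y): c,s=np.cos(BY),np.sin(BY); return BC+np.array([c*x-s*y,s*x+c*y])
def here(): return np.array(manip.current_ee_pos())
def up(z,v=.25): p=here(); p[2]=z; manip.move_l(p,max_speed=v)
def push(d,n,lim,step=.001):
    """step along unit d until the opposing force rises by lim"""
    f0=np.array(manip.current_force()); p=here()
    for i in range(1,n+1):
        manip.move_l(p+np.array(d)*step*i,max_speed=.03); f=-(np.array(manip.current_force())-f0)@np.array(d)
        if f>lim: break
    return i,round(f,1)
E
python3 - <<'E'
from h import *
ya=.0125; x,y=.6822,.0083
manip.set_gripper(.6,60)
manip.move_ptp((x,y,.10),Rd(ya)); manip.move_l((x,y,.008))
manip.set_gripper(0,60); print("w",manip.current_grip_width(),manip.current_grip_force())
up(.13); print("w",manip.current_grip_width(),manip.current_force())
manip.move_l((.66,.06,.13),max_speed=.25); manip.move_l((.43,.03,.13),max_speed=.25)
q=bw(-.079,0); manip.move_l((*q,.13),Rd(BY),max_speed=.25)
manip.move_l((*q,.03)); 
f0=manip.current_force()[2]
manip.move_l((*q,.010),max_speed=.05)
print(push((0,0,-1),5,4), here())
d=(np.cos(BY),np.sin(BY),0)
manip.set_gripper(.45); manip.dwell(.2); manip.set_gripper(0,20)
print(push(d,9,8),manip.current_force())
manip.set_gripper(.5); up(.12)
manip.move_ptp((*bw(-.10,.0),.28),Rd(BY))
c=manip.get_calibration("wrist"); p,_=manip.grab_frame("wrist")
img,X,Y=rectify(p,c,.005,.35,.66,-.36,.06,.0007,True); cv2.imwrite("pics/flush.png",img[:,:,::-1])
r=rect_of(steel(img),X,Y,bw(-.075,0)); print(r, r[0]-bw(-.075,0)); print(manip.current_time())
E
```

```text
w 0.2626279289989017 59.62152421474457
w 0.26602796214652463 [-0.60523193  0.41131767 -1.96946973]
(1, np.float64(17.2)) [ 0.45366246 -0.16567524  0.00934467]
(6, np.float64(10.9)) [-11.81162553  -1.44824722  10.34631124]
(array([ 0.43451145, -0.13464934]), np.float32(-0.18648732), array([0.0643, 0.0274])) [-0.02314635  0.03177264]
18.125
```

View pics/flush.png

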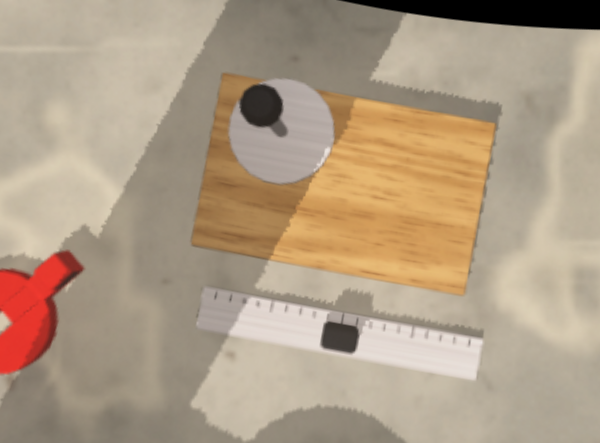

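The straightedge now lies about 3 cm off the board, with its ends level. The push had met resistance at the board, so this is probably the knock. I'll regrasp and repeat.

```bash
cat >> h.py <<'E'
def steel(img):
    h,s,v=[c.astype(int) for c in cv2.split(cv2.cvtColor(img,cv2.COLOR_RGB2HSV))]
    m=((s<31)&(v>100)).astype(np.uint8); return cv2.morphologyEx(m,cv2.MORPH_CLOSE,np.ones((15,15)))
def look_se(name):
    c=manip.get_calibration("wrist"); p,_=manip.grab_frame("wrist")
    img,X,Y=rectify(p,c,.005,.35,.66,-.36,.06,.0007,True); cv2.imwrite(f"pics/{name}.png",img[:,:,::-1])
    r=rect_of(steel(img)*(((X-BC[0])*np.cos(BY)+(Y-BC[1])*np.sin(BY))<-.058),X,Y,bw(-.08,0))
    e=r[0]-BC; c,s=np.cos(BY),np.sin(BY); print("se local",(c*e[0]+s*e[1]).round(4),(-s*e[0]+c*e[1]).round(4),"dyaw",round(r[1]-BY,3),r[2]); return r
def fix_se(r):
    d=np.array((np.cos(BY),np.sin(BY),0)); q=r[0]
    manip.set_gripper(.6); manip.move_l((*q,.06),Rd(r[1])); manip.move_l((*q,.009),max_speed=.1); manip.set_gripper(0,25)
    t=bw(-.080,0); manip.move_l((*t,.009),Rd(BY),max_speed=.05)
    print(push(d,12,8)); print("grip at local x",(here()[:2]-BC)@d[:2])
    manip.set_gripper(.6); up(.12); manip.move_ptp((*bw(-.10,.0),.28),Rd(BY))
E
python3 - <<'E'
from h import *
r=look_se("f2"); 
if abs(r[2].max()-.2)<.01:
    fix_se(r); look_se("f3")
print(manip.current_time())
E
```

```text
se local -0.1034 -0.0169 dyaw 0.001 [0.1999 0.0303]
(6, np.float64(12.2))
grip at local x -0.0746553645661886
se local -0.076 0.0006 dyaw 0.001 [0.1999 0.0285]
25.0
```

The straightedge is flush: local x is -0.075, and its ends are within 1 mm. Now the first weight (red), stopping before insertion to check the hold.

```bash
cat >> h.py <<'E'
STEM=bw(.025,.045)
GUESS=dict(red=(.4369,.0585,5.38),blue=(.4391,.2072,5.48),yellow=(.5429,.2065,5.67),green=(.4237,.3654,5.79),grey=(.5486,.3362,5.843))
_cm=colour_mask
def colour_mask(img,name):
    if name!='grey': return _cm(img,name)
    h,s,v=[c.astype(int) for c in cv2.split(cv2.cvtColor(img,cv2.COLOR_RGB2HSV))]
    return (s<34)&(v<135)
def see(name,z,c0,rad=.07):
    c=manip.get_calibration("wrist"); p,_=manip.grab_frame("wrist")
    img,X,Y=rectify(p,c,z,c0[0]-.12,c0[0]+.12,c0[1]-.12,c0[1]+.12,.001,True)
    cv2.imwrite("pics/see_%s_%d.png"%(name,1000*z),img[:,:,::-1])
    return fit(colour_mask(img,name),X,Y,c0,rad=rad)
U=lambda a:np.array((np.cos(a),np.sin(a)))
H=.002; G=.057
def pre(phi,k,s=.078,clear=.006): # TCP for weight held with tab dir phi, centre s out from the stem
    return np.array((*(STEM+U(phi)*(s+G)),.044+.012*k+H+clear))
def plan(q,phi,k):
    for a in(np.pi,0):
        if manip.inverse_kinematics((*(q[:2]+U(q[2])*G),.1),Rd(q[2]+a)) is not None and manip.inverse_kinematics(pre(phi,k),Rd(phi+a)) is not None and manip.inverse_kinematics(pre(phi,k,0),Rd(phi+a)) is not None: return a
def pick(name,phi,k):
    q=np.array(GUESS[name]); a=plan(q,phi,k); g=q[:2]+U(q[2])*G; print(name,"a",a)
    manip.set_gripper(.5); manip.move_ptp((*(g+U(q[2])*(.0 if a else -.06)),.16),Rd(q[2]+a))
    m,s=see(name,.012,q[:2]); m[2]=(m[2]-q[2]+np.pi)%(2*np.pi)-np.pi+q[2]; print("seen",m.round(4),round(s,2))
    if s>.85 and np.hypot(*(m-q)[:2])<.015: q=m
    g=q[:2]+U(q[2])*G
    manip.move_l((*g,.05),Rd(q[2]+a),max_speed=.2); manip.move_l((*g,H),max_speed=.12)
    manip.set_gripper(0,90); print("w",manip.current_grip_width(),manip.current_grip_force()); up(.20); return a
def carry(name,phi,k,a):
    P=pre(phi,k); manip.move_ptp((*P[:2],.20),Rd(phi+a)); manip.move_l(P,max_speed=.15)
    e=STEM+U(phi)*.078; m,s=see(name,P[2]-H+.012,e)
    print("held: expect",e.round(4),"seen",m.round(4),"dyaw",round((m[2]-phi+np.pi)%(2*np.pi)-np.pi,3),round(s,2),"w",manip.current_grip_width())
    l=U(phi)@(m[:2]-e); t=np.array((-np.sin(phi),np.cos(phi)))@(m[:2]-e); print("off along/across",l.round(4),t.round(4))
def insert(name,phi,k,a,along=0,across=0):
    off=-along*U(phi)-across*np.array((-np.sin(phi),np.cos(phi)))
    manip.set_gripper(0,90)
    P=pre(phi,k)+np.r_[off,0]; manip.move_l(P,max_speed=.1)
    d=-U(phi); f0=np.array(manip.current_force())
    for s in(.05,.03,.015,.007,.003,0):
        P=pre(phi,k,s)+np.r_[off,0]; manip.move_l(P,max_speed=.1); f=np.array(manip.current_force())-f0
        if np.hypot(*f[:2])>8: print("contact at",s,f.round(1)); break
    print("in: df",f.round(1)); print("down",push((0,0,-1),12,5),"z",here()[2],"expected",.044+.012*k+H)
    manip.set_gripper(.45); up(.20)
    m,sc=see(name,.056+.012*k,STEM); print("placed off",(m[:2]-STEM).round(4),"dyaw",round((m[2]-phi+np.pi)%(2*np.pi)-np.pi,3),round(sc,2),"t",manip.current_time())
PA=BY+np.deg2rad(100); PB=BY+np.deg2rad(0)
E
python3 - <<'E'
from h import *
q={n:[plan(np.array(g),p,2) for p in(PA,PB)] for n,g in GUESS.items()}; print(q)
a=pick("red",PA,0); carry("red",PA,0,a); print(manip.current_time())
p,_=manip.grab_frame("wrist"); cv2.imwrite("pics/held.png",p[:,:,::-1])
E
```

```text
{'red': [0, 3.141592653589793], 'blue': [0, 3.141592653589793], 'yellow': [0, 3.141592653589793], 'green': [0, 3.141592653589793], 'grey': [0, 3.141592653589793]}
red a 0
seen [0.4362 0.0574 5.424 ] 0.97
w 0.18203708728147436 87.72262930870056
held: expect [ 0.5649 -0.0624] seen [ 0.5522 -0.0275  6.1116] dyaw -1.734 0.3 w 0.1824870509191524
off along/across 0.0348 0.013
32.3083
```

View pics/held.png

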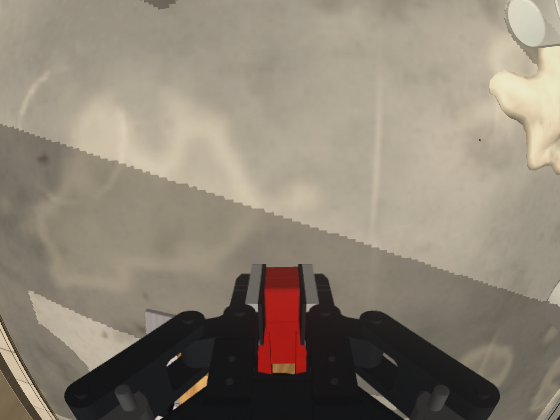

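The wrist view shows the red grip block held symmetrically at (282,300), and the disc is hidden behind the gripper. The hold looks good, so I'll insert.

```bash
cat >> h.py <<'E'
def verify(name,phi,k):
    manip.move_ptp((.47,-.15,.32),Rd(0))
    m,sc=see(name,.056+.012*k,STEM); print("placed off",(m[:2]-STEM).round(4),"dyaw",round((m[2]-phi+np.pi)%(2*np.pi)-np.pi,3),round(sc,2)); look_se("se_k%d"%k); print("t",manip.current_time())
E
sed -i 's/    m,sc=see(name,.056+.012\*k,STEM); print("placed off".*"t",manip.current_time())$/&/' h.py
python3 - <<'E'
from h import *
insert("red",PA,0,0); verify("red",PA,0)
E
```

```text
in: df [-0.9 -0.5 -0. ]
down (6, np.float64(14.2)) z 0.04693607058720371 expected 0.046
placed off [ 0.0024 -0.0003] dyaw 0.0 0.96 t 37.325
placed off [ 0.0028 -0.0017] dyaw 0.009 0.91
se local -0.0766 0.0003 dyaw -0.011 [0.1998 0.0289]
t 38.675
```

View pics/see_red_56.png

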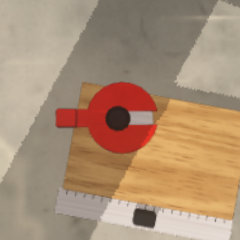

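Red is fully in (offset 2–3 mm, yaw error under 0.01). Next is blue on PB.

Run:
```python
from h import *
a=pick("blue",PB,1); carry("blue",PB,1,a); print(manip.current_time())
```

```text
blue a 3.141592653589793
seen [0.4383 0.2072 5.5092] 0.95
w 0.1834704109764373 88.04040759801865
held: expect [ 0.6409 -0.1546] seen [ 0.6418 -0.1553  6.114 ] dyaw 0.014 0.93 w 0.18968439359276595
off along/across 0.001 -0.0005
45.575
```

Run:
```python
from h import *
insert("blue",PB,1,np.pi)
a=pick("yellow",PA,2); carry("yellow",PA,2,a); print(manip.current_time())
p,_=manip.grab_frame("wrist"); cv2.imwrite("pics/heldy.png",p[240:,150:420,::-1])
```

```text
in: df [-1.   1.  -0.2]
down (6, np.float64(10.7)) z 0.05901282329245123 expected 0.057999999999999996
placed off [ 0.0013 -0.0008] dyaw 0.018 0.84 t 50.4917
yellow a 0
seen [0.5435 0.2059 5.6724] 0.97
w 0.18332059168056275 88.18263351917267
held: expect [ 0.5649 -0.0624] seen [ 0.5518 -0.0247  5.4108] dyaw -2.434 0.33 w 0.18852950372365876
off along/across 0.0376 0.0134
59.9917
```

View pics/heldy.png

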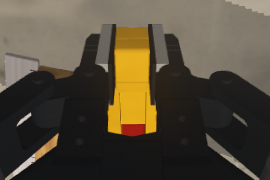

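The yellow block is centred between the pads, as red was. Blue is in. I'll insert yellow, then pick green.

Run:
```python
from h import *
insert("yellow",PA,2,0); verify("yellow",PA,2)
a=pick("green",PB,3); carry("green",PB,3,a); print(manip.current_time())
```

```text
in: df [ 0.9  0.  -0.9]
down (6, np.float64(13.7)) z 0.0709620910931006 expected 0.07
placed off [ 0.0021 -0.0006] dyaw 0.006 0.94 t 64.9083
placed off [ 0.0027 -0.0024] dyaw 0.004 0.92
se local -0.0765 0.0003 dyaw -0.011 [0.1999 0.0289]
t 66.2583
green a 3.141592653589793
seen [0.4234 0.3655 5.7744] 0.94
w 0.18501909114276885 88.28636258840561
held: expect [ 0.6409 -0.1546] seen [ 0.6413 -0.155   6.114 ] dyaw 0.014 0.91 w 0.18815678308200218
off along/across 0.0005 -0.0003
73.875
```

Run:
```python
from h import *
insert("green",PB,3,np.pi)
a=pick("grey",PA,4); carry("grey",PA,4,a); print(manip.current_time())
p,_=manip.grab_frame("wrist"); cv2.imwrite("pics/heldg.png",p[240:,150:420,::-1])
```

```text
in: df [ 1.1 -1.6  0.4]
down (6, np.float64(9.5)) z 0.08304403683344733 expected 0.082
placed off [ 0.0002 -0.0003] dyaw 0.014 0.86 t 78.7
grey a 0
seen [0.5506 0.3397 5.8536] 0.97
w 0.1851297570284229 88.38438749313354
held: expect [ 0.5649 -0.0624] seen [ 0.5664 -0.0635  4.1976] dyaw 2.636 0.29 w 0.18230959080421827
off along/across -0.0011 -0.0015
88.0833
```

View pics/heldg.png

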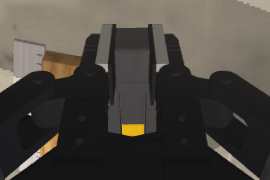

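The grey block is centred between the pads, with the yellow disc visible through the slot line. Inserting.

```bash
python3 - <<'E'
from h import *
insert("grey",PA,4,0); verify("grey",PA,4)
p,_=manip.grab_frame("top"); cv2.imwrite("pics/top_end.png",cv2.resize(p[130:280,180:480,::-1],None,fx=2.5,fy=2.5))
# button fix from wrist
manip.move_ptp((.38,-.40,.30),Rd(0)); c=manip.get_calibration("wrist"); p,_=manip.grab_frame("wrist")
print(manip.look_for("wrist","start_button_top"))
img,X,Y=rectify(p,c,.046,.36,.56,-.52,-.32,.001,True); m=_cm(img,"red").astype(np.uint8)
n,l,st,ce=cv2.connectedComponentsWithStats(m); i=1+st[1:,4].argmax(); print("btn",X[l==i].mean(),Y[l==i].mean(),st[i])
cv2.imwrite("pics/btn.png",img[:,:,::-1])
E
python3 -c "
import cv2,numpy as np
a=cv2.imread('pics/top_end.png');b=cv2.imread('pics/see_grey_104.png');c=cv2.imread('pics/btn.png')
o=np.zeros((600,750,3),np.uint8);o[:375]=a;o[375:600,:225]=cv2.resize(b,(225,225));o[375:575,300:500]=c;cv2.imwrite('pics/end.png',o)"
```

```text
in: df [ 0.7 -0.5 -0.3]
down (6, np.float64(13.0)) z 0.09500502610198165 expected 0.094
placed off [0.0032 0.0002] dyaw -1.816 0.54 t 92.9083
placed off [ 0.002 -0.002] dyaw 0.009 0.86
se local -0.0764 0.0004 dyaw -0.011 [0.2    0.0287]
t 94.2583
[{'at': [0.4699, -0.4219, 0.0469], 'confidence': 0.95}]Traceback (most recent call last):
  File "<stdin>", line 7, in <module>
NameError: name '_cm' is not defined
[ WARN:0@0.012] global loadsave.cpp:275 findDecoder imread_('pics/btn.png'): can't open/read file: check file path/integrity
Traceback (most recent call last):
TypeError: int() argument must be a string, a bytes-like object or a real number, not 'NoneType'
```

```bash
python3 -c "
import cv2,numpy as np
a=cv2.imread('pics/top_end.png');b=cv2.imread('pics/see_grey_104.png')
o=np.zeros((600,750,3),np.uint8);o[:375]=a;o[375:600,:225]=cv2.resize(b,(225,225));cv2.imwrite('pics/end.png',o)"
```

```text
(no output)
```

View pics/end.png

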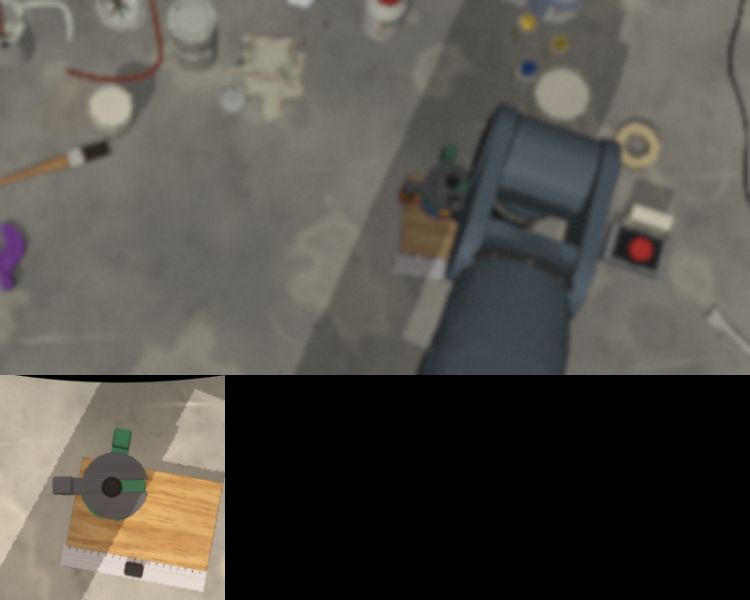

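The grey disc is on top (112,487), with green's tab a quarter turn away at (121,440). The straightedge lies flush at (134,568), and all five weights are gone from the worktop. Now the button.

Run:
```python
from h import *
manip.set_gripper(0,30); b=(.467,-.420)
manip.move_ptp((*b,.10),Rd(0)); manip.move_l((*b,.050)); f0=manip.current_force()[2]
p=here()
for i in range(1,15):
    manip.move_l((*b,.050-.001*i),max_speed=.03); f=manip.current_force()[2]-f0; print(i,here()[2].round(4),round(f,1))
    if f>9: break
manip.dwell(.5); up(.15)
manip.move_ptp((.47,-.15,.32),Rd(0)); look_se("last"); m,s=see("grey",.104,STEM); print((m[:2]-STEM).round(4),((m[2]-PA)%6.283).round(3),s,manip.current_time())
```

```text
1 0.05 1.3
2 0.0484 2.2
3 0.0471 2.7
4 0.0461 3.2
5 0.0451 3.6
6 0.0441 6.2
7 0.0439 14.3
se local -0.0765 0.0006 dyaw -0.009 [0.1995 0.0287]
[ 0.0025 -0.0016] 0.0 0.853938185443669 101.4083
```

The force rose from z=0.050, earlier than the 0.046 button top would suggest. I'll check the button's true height by depth and centre, then press more firmly.

Run:
```python
from h import *
manip.move_ptp((.42,-.42,.25),Rd(0)); c=manip.get_calibration("wrist"); p,d=manip.grab_frame("wrist")
K=np.array(c["camera_matrix"]); R=np.array(c["R"]); t=np.array(c["t"])
h,s,v=[a.astype(int) for a in cv2.split(cv2.cvtColor(p,cv2.COLOR_RGB2HSV))]
m=(((h<8)|(h>172))&(s>150)&(v>60)).astype(np.uint8); n,l,st,ce=cv2.connectedComponentsWithStats(m)
vv,uu=np.mgrid[0:420,0:560]; a,b=(uu-K[0,2])/K[0,0],(vv-K[1,2])/K[1,1]; th=np.hypot(a,b)+1e-9; sc=np.tan(th)/th
W=(np.stack([a*sc*d,b*sc*d,d],-1)-t)@R
for i in 1+np.argsort(-st[1:,4])[:2]:
    w=W[(l==i)&(d>0)]; print(st[i],np.percentile(w,[2,50,98],axis=0).round(4))
cv2.imwrite("pics/btnw.png",p[:,:,::-1])
```

```text
[270 127  30  30 696] [[ 0.454  -0.4362  0.0413]
 [ 0.4681 -0.4215  0.0496]
 [ 0.482  -0.4078  0.0513]]
[ 62  77  17  25 123] [[ 0.533  -0.1772  0.045 ]
 [ 0.5471 -0.1718  0.0513]
 [ 0.5585 -0.1534  0.0561]]
```

View pics/btnw.png

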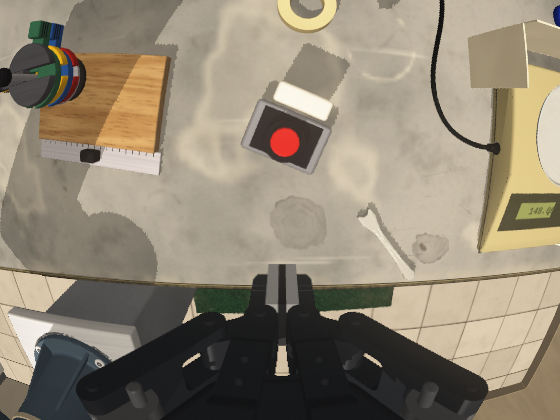

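The button's top sits at about 0.050 and it bottomed out at 0.0439 with a hard stop, which is the full 6 mm. The stack is neat and the straightedge is flush, so I'm handing in.

```bash
python3 -c "
from bench import manip
print(manip.sign_off())"
```

```text
the job is handed in; nothing more can be done
None
```

The job is handed in, at about 102 s of the 210 s allowed: the straightedge lies flush against the board, all five weights are on the stem with each slot about 100° from the one below, and the timer button was pressed to its stop.

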